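# Dock the tube rack against the sprung loader rail

## Task

Push the cream tube rack back until it lies parallel against the rubber-faced sprung rail of the loader behind it, then press it home against the rail at two points, first near its left end and then near its right end, each press steady and gentle (about 12 N, and never above 22 N). Leave the rack standing square and touching the rail, let go of it, and touch neither the loader nor any of the other things.

Things in the scene. Friction and masses are not known exactly. Their poses are not given: they have to be found in the camera images.
- rack: Cream tube rack, loose, 108 deep (x) x 256 long (y) x 56 mm high, about 0.45 kg; origin centre of underside, x back to the rail, y left along its length. Push on its long front side, x = -54 mm, at heights 25 to 50 mm. Sliding it takes 1.5 to 4.5 N that the rail does not feel. Starts up to 0.2 rad askew before the rail; pushed near one end it turns about a point some 60 mm past its middle.
- dock: Docking unit of a sample loader, fixed: white housing 300 mm long, 54 mm high (68 with two black knobs), and before it a metal rail with black rubber face. Origin on the worktop under the middle of the rail face at its nominal setting, x to the back, away from the robot, y left along the rail.
- rail_nominal (a point): Nominal middle of the rail face, 32 mm above the dock origin, axes as the dock. Rail 300 mm long (y), 4 to 60 mm high. Its true rest face is clamped anywhere within 10 mm in x of this point, unmeasured: find it by feel. It yields about 1 mm per 3 N (14 mm travel), plus 1.5 N per 10 mm/s, so press slowly; let go, it comes forward slowly and carries the rack along.
- jar_green: Glass staining jar with green lid, 56 mm wide, 104 mm high, bystander; origin under its centre.
- jar_white: Glass staining jar with white lid and red contents, 56 mm wide, 104 mm high, bystander; origin under its centre.
- cup_orange: Specimen cup with orange lid, 64 mm wide, 68 mm high, bystander; origin under its centre.
- vial: White-capped vial, 34 mm wide, 72 mm high, bystander; origin under its centre.
- timer: White lab timer, 33 x 64 x 62 mm, bystander; origin under its centre.

How it is judged:
By the outcome, as a careful person would: the job done as asked, in the order asked, and still so for the second after the job is handed in, with the robot touching nothing.
It also fails if it takes over 72 s, if anything falls off the work surface, if the arm or the gripper's body presses on something with over 40 N, if the wrist force passes 120 N, or if a joint passes its speed limit or range.

## Robot

A 6-joint arm with a two-finger parallel gripper is mounted at the origin on a cart in front of the work surface, level with it; the furniture and walls round the work are solid. World frame = base frame: x ahead of the robot, y to its left, z up, the work surface at z = 0. Lengths are in m, angles in rad, forces in N, time in s.
With the tool pointing down it reaches from about 0.375 to 0.9 m from the base axis. Payload 3.1 kg.
Tool frame: the origin (TCP) lies at the very end of the fingers, on their centre line; the grasp point (between the pads) lies 19 mm behind it (manip.pinch_z is the distance from the TCP to the grasp point, in m); z points along the fingers, y is the line along which they close (so a half turn about z gives the same grasp; the last joint's range is limited). The gripper opens to 85 mm and grips with 20 to 120 N. Pads are 22 mm wide; open, the fingers measure 114 mm over their backs; the gripper's body (76 mm by 85 mm) begins 54 mm behind the grasp point. The pads swing forward as they close: fully open they stand 13 mm farther back than shut.
Start: joints at [1.125, 0.527, 1.433, -0, 1.181, -0.178], TCP at [0.165, 0.603, 0.231] pointing down, gripper open.
Joint ranges: [-3.08, 3.08], [-0.75, 2.2], [0.22, 2.44], [-1.43, 4.57], [0, 2.65], [-2.85, 2.85]. Speed limits (rad/s): [2.79, 2.79, 3.14, 3.14, 3.14, 3.14].

## Interface

Orientations are given as a unit quaternion [x, y, z, w].
In Python, from station import manip gives the robot as it stands.
- The arm moves only by the tool servo_tool, never from a script. Its argument "commands" is one flat list of numbers, 7 for each row, row after row: the shift along the tool's x, y, z each as a share of 500 mm, from -1 to 1, then the turn, a rotation vector about the tool's x, y, z each as a share of 360 degrees, from -1 to 1, then the opening, from -1 (shut) to 1 (fully open). In form: [dx, dy, dz, rx, ry, rz, claw, dx, dy, dz, rx, ry, rz, claw, ...]. A call has 1 to 12 rows; each row shifts and turns the commanded pose from where the row before left it, along the tool's axes as they then stand; what a row does not reach is not made up. A row lasts 1/12 s, in which the tool goes at most 41.7 mm and 7.16 degrees, less where a joint would pass 70% of its speed; a pose out of reach is approached as far as the arm can. A call with a number of a shift or a turn outside -1 to 1 is refused whole. A call with a gripper value outside its range is refused whole. The fingers move at their own pace and stop on an object; "force" is the grip in N (left out, the last holds). Time passes only in rows, so rows that do not move let the fingers close. It gives the time, the measured TCP pose, the force, the opening and the grip force at its end, in the units of the state.
- manip.sense(): the state, without advancing time (a new reading comes with each control period).
- manip.snapshot(name): name is "scene" or "top" or "wrist"; returns a dict with "img" (420x560x3 uint8, red, green, blue), "mtx" (3x3 intrinsics, pixels), "world_to_cam" (4x4, takes a point from world to camera coordinates). Camera axes: x right, y up, looking along -z (the intrinsics and any distortion apply to the point x, -y, -z); pixel columns grow to the right and rows downward; lengths in m; the calibration is good to about 2 mm. A picture is of the moment at which its call begins. There is no depth.
- manip.sign_off(): hands the job in; it is judged then, once.
Trained networks look in a picture, given as the dict that the camera call returned (one of the last four; its "shot" number tells which), for a name from the list of things; names that differ only in an ending like _2 or _b are one class to them, and where a whole thing is asked for, a point or a joint stands for the part that bears it (a point fixed in the world has none). Each returns a list of dicts, best first, with "conf" (0 to 1); they miss things now and then, are a little off and sometimes report something else, mostly with a low value. They report only what shows in the picture. A call takes as long as a camera call.
- manip.look_for(picture, query): "box" ([left, top, width, height] in pixels, round what is visible of it).
- manip.silhouettes(picture, query): "pixels" (420x560 bool, what is visible of it) and "box" ([left, top, width, height] in pixels, round what is visible of it).
The state is a dict: "t": time; "q": joint angles; "qd": joint speeds; "tau": joint torques, N m; "tcp_pos": TCP position; "tool_rot": TCP orientation; "force": force on the tool from outside, world axes, zero at the start; "ft_torque": the same for the moment, N m; "finger_gap": opening from 0.0 (shut) to 1.0 (fully open); "gripper_force": force on a finger pad.
Only numpy, scipy, OpenCV 4.12 (cv2) and the standard library are available. Lean on these libraries where they do the work, as an engineer would, in place of code of your own. Each camera call takes 0.05 s, during which the arm holds its last target. There are 200 camera calls.

## Working session

There is one attempt and no reset: what is moved stays moved. The work goes in short steps, Python scripts to look and compute and a tool call to move; the robot and the scene stay as the last step left them, time stands still between calls to the robot, and variables do not carry over. Pictures are saved under pics/ and viewed, at most 10 in all, crops included, and the job is handed in when it is done.

Besides the shell and the picture viewer there is one more tool, called after ">>>" as a command line: name --argument value ..., lists and objects as JSON in quotes. servo_tool: Moves the arm, as the interface text tells. Its arguments: {"type":"object","properties":{"commands":{"type":"array"},"force":{"type":"number"}},"required":["commands"]}

```bash
mkdir -p pics; python3 - <<'E'
from station import manip
import cv2
s=manip.sense();print({k:s[k] for k in('t','tcp_pos','tool_rot','force','finger_gap')})
for n in('scene','top'):
    p=manip.snapshot(n);cv2.imwrite(f'pics/{n}0.png',p['img'][:,:,::-1].copy())
    print(n,p['mtx'].tolist(),p['world_to_cam'].round(4).tolist(),[k for k in p])
    for q in('rack','dock','jar_green','jar_white','cup_orange','vial','timer'):
        print(q,[(list(map(int,d['box'])),round(d['conf'],2)) for d in manip.look_for(p,q)[:2]])
E
```

```text
{'t': 0.0, 'tcp_pos': array([0.16502619, 0.60208217, 0.23035818]), 'tool_rot': array([ 1.33495169e-01,  9.91048881e-01, -1.02166365e-03, -3.33843886e-04]), 'force': array([-0.10837132, -0.30424438,  0.10785878]), 'finger_gap': 1.0028208776711518}
scene [[401.68363948121294, 0.0, 278.8832910116138], [0.0, 401.68363948121294, 211.52798418178148], [0.0, 0.0, 1.0]] [[0.6382, -0.7699, -0.0051, -0.3818], [0.42, 0.3426, 0.8404, -0.2546], [-0.6453, -0.5384, 0.542, -0.9289], [0.0, 0.0, 0.0, 1.0]] ['img', 'mtx', 'world_to_cam', 'shot']
rack [([212, 186, 89, 49], 0.91), ([414, 252, 29, 48], 0.56)]
dock [([246, 164, 97, 47], 0.94)]
jar_green [([414, 254, 33, 46], 0.63), ([152, 169, 20, 27], 0.22)]
jar_white [([334, 243, 26, 42], 0.59)]
cup_orange [([154, 172, 21, 22], 0.9)]
vial [([190, 163, 10, 18], 0.55)]
timer []
top [[426.74751451564975, 0.0, 278.54661586099877], [0.0, 426.74751451564975, 215.77568527275184], [0.0, 0.0, 1.0]] [[0.0194, -0.9998, 0.0058, -0.063], [0.979, 0.0202, 0.2027, -0.5509], [-0.2028, 0.0018, 0.9792, -1.1749], [0.0, 0.0, 0.0, 1.0]] ['img', 'mtx', 'world_to_cam', 'shot']
rack [([202, 193, 93, 56], 0.56)]
dock [([200, 137, 101, 51], 0.93)]
jar_green [([426, 209, 26, 23], 0.67)]
jar_white [([367, 237, 23, 20], 0.56)]
cup_orange [([101, 234, 24, 15], 0.76)]
vial [([118, 199, 21, 14], 0.69)]
timer [([347, 165, 23, 15], 0.56)]
```

```bash
python3 - <<'E'
import cv2
a=cv2.imread('pics/top0.png')
cv2.imwrite('pics/top0c.png',cv2.resize(a[110:290,80:320],None,fx=3.3,fy=3.3,interpolation=cv2.INTER_CUBIC))
E
```

```text
(no output)
```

View pics/top0.png

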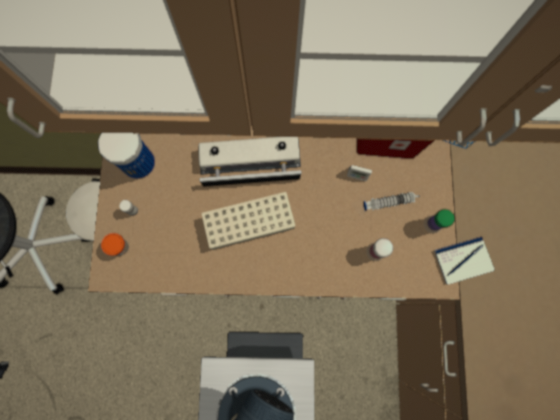

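View pics/top0c.png

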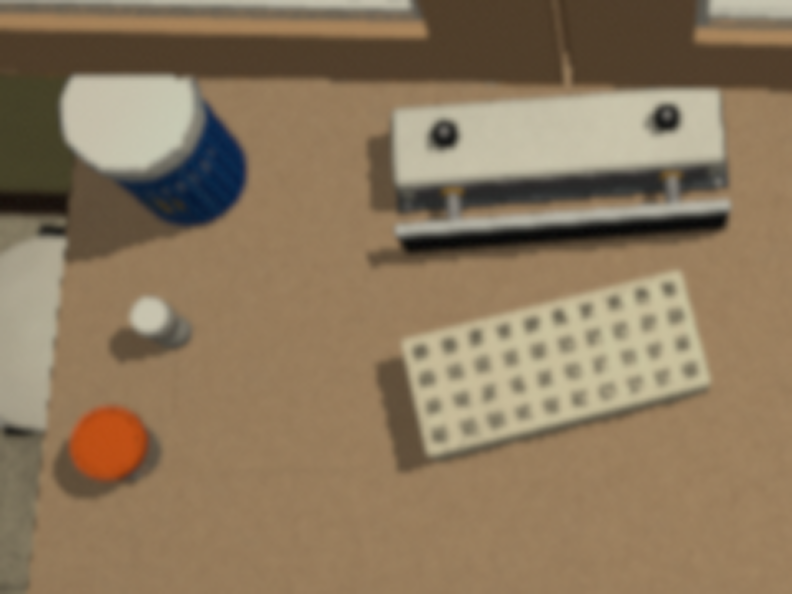

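The top view shows the rack (crop corners about (403,342), (682,270), (708,383), (430,457)) in front of the dock. The rail's rubber edge runs from about (400,240) to (728,212), and the bystanders are well clear.

```bash
cat >h.py <<'E'
import numpy as np,cv2
from station import manip
from scipy.spatial.transform import Rotation as R
def ray(p,uv,z):
    K=p['mtx'];T=p['world_to_cam'];u,v=uv
    d=np.array([(u-K[0,2])/K[0,0],-(v-K[1,2])/K[1,1],-1.])
    C=-T[:3,:3].T@T[:3,3];w=T[:3,:3].T@d
    return C+w*(z-C[2])/w[2]
def st():
    s=manip.sense();r=R.from_quat(s['tool_rot']).as_matrix()
    print('t',round(s['t'],2),'tcp',s['tcp_pos'].round(4),'toolx',r[:,0].round(3),'tooly',r[:,1].round(3),'z',r[:,2].round(3),'F',s['force'].round(2),'q',s['q'].round(2))
    return s
E
python3 - <<'E'
from h import *
p=manip.snapshot('top')
T=p['world_to_cam'];print('cam',-T[:3,:3].T@T[:3,3])
f=lambda c,z:ray(p,(c[0]/3.3+80-.35,c[1]/3.3+110-.35),z)[:2].round(4)
rc=[f(c,.056) for c in((403,342),(682,270),(708,383),(430,457))]
print('rack',rc,np.mean(rc,0))
for a,b in((0,1),(3,2)): d=rc[a]-rc[b];print(np.linalg.norm(d),np.arctan2(-d[0],d[1]))
for a,b in((0,3),(1,2)): d=rc[a]-rc[b];print(np.linalg.norm(d),np.arctan2(d[1],d[0]))
for z,cs in((.054,((393,108),(720,90),(725,178),(398,186))),(.06,((398,228),(728,204),(400,240),(728,214))),(.004,((405,250),(728,225)))):
    o=[f(c,z) for c in cs];print(z,o)
    d=o[0]-o[1];print(np.linalg.norm(d),np.arctan2(-d[0],d[1]))
# rack silhouette minAreaRect
for q in('rack','cup_orange','vial','jar_white','timer'):
    m=manip.silhouettes(p,q)
    if m:
        c=np.argwhere(m[0]['pixels']).mean(0)[::-1];print(q,m[0]['conf'],ray(p,c,.06).round(3))
E
```

```text
cam [ 0.30231425 -0.04977819  1.26251152]
rack [array([0.5549, 0.1698]), array([ 0.6252, -0.0733]), array([ 0.5239, -0.0975]), array([0.4543, 0.141 ])] [0.539575 0.035   ]
0.2530606646636336 0.2815021666475933
0.24844800260819164 0.2839390087436354
0.1046412920409529 0.2788247311542845
0.10415051608129453 0.23449930757620083
0.054 [array([0.7721, 0.1914]), array([ 0.7959, -0.1053]), array([ 0.712 , -0.1106]), array([0.6982, 0.1827])]
0.29765303626874023 0.08004431639441184
0.06 [array([0.6573, 0.1793]), array([ 0.6857, -0.1132]), array([0.6463, 0.1769]), array([ 0.6764, -0.1133])]
0.29387550085027503 0.09679062156703677
0.004 [array([0.6528, 0.1823]), array([ 0.6832, -0.1164])]
0.3002429849305392 0.10142512977274776
rack 0.69 [0.537 0.035 0.06 ]
cup_orange 0.75 [0.459 0.411 0.06 ]
vial 0.57 [0.567 0.38  0.06 ]
jar_white 0.66 [ 0.46 -0.34  0.06]
timer 0.65 [ 0.686 -0.284  0.06 ]
```

>>> servo_tool --commands '[0,0,0,0,0,-0.0194,1,0,0,0,0,0,-0.0194,1,0,0,0,0,0,-0.0194,1,-0.027,-0.075,0.01,0,0,0,1,-0.027,-0.075,0.01,0,0,0,1,-0.027,-0.075,0.01,0,0,0,1,-0.027,-0.075,0.01,0,0,0,1,-0.027,-0.075,0.01,0,0,0,1,-0.027,-0.075,0.01,0,0,0,1,-0.027,-0.075,0.01,0,0,0,1,-0.027,-0.075,0.01,0,0,0,1,-0.027,-0.075,0.01,0,0,0,1]'

```text
t: 2.1
tcp_pos: [0.3199, 0.2772, 0.1865]
tool_rot: [-0.049, 0.999, 0.0, 0.001]
force: [0.4, 0.7, -0.3]
finger_gap: 1.005
gripper_force: 0.0
```

```bash
python3 -c "
from h import *;st()"
```

```text
t 2.1 tcp [0.3199 0.2772 0.1865] toolx [-0.995 -0.098 -0.001] tooly [-0.098  0.995  0.   ] z [ 0.001  0.    -1.   ] F [ 0.44  0.66 -0.3 ] q [ 0.45  0.33  1.97 -0.    0.84 -1.22]
```

>>> servo_tool --commands '[-0.027,-0.075,0,0,0,0,1,-0.027,-0.075,0,0,0,0,1,-0.027,-0.075,0,0,0,0,1,-0.027,-0.075,0,0,0,0,1,-0.027,-0.075,0,0,0,0,1,-0.027,-0.075,0,0,0,0,1,-0.026,-0.07,0,0,0,0,1,0,0,0.06,0,0,0,1,0,0,0.06,0,0,0,1,0,0,0.06,0,0,0,1,0,0,0.04,0,0,0,1,0,0,0,0,0,0,1]'

```text
t: 3.1
tcp_pos: [0.4362, 0.0291, 0.0734]
tool_rot: [-0.048, 0.999, 0.001, -0.003]
force: [-0.4, -0.2, -0.5]
finger_gap: 0.999
gripper_force: 0.0
```

```bash
python3 -c "
from h import *;st()
p=manip.snapshot('top');cv2.imwrite('pics/a.png',cv2.resize(p['img'][110:310,150:350,::-1],None,fx=3,fy=3,interpolation=2))"
```

```text
t 3.1 tcp [0.4362 0.0291 0.0734] toolx [-0.995 -0.097  0.007] tooly [-0.097  0.995  0.002] z [-0.007  0.001 -1.   ] F [-0.36 -0.24 -0.53] q [-0.19  0.58  2.02 -0.    0.54 -1.86]
```

View pics/a.png

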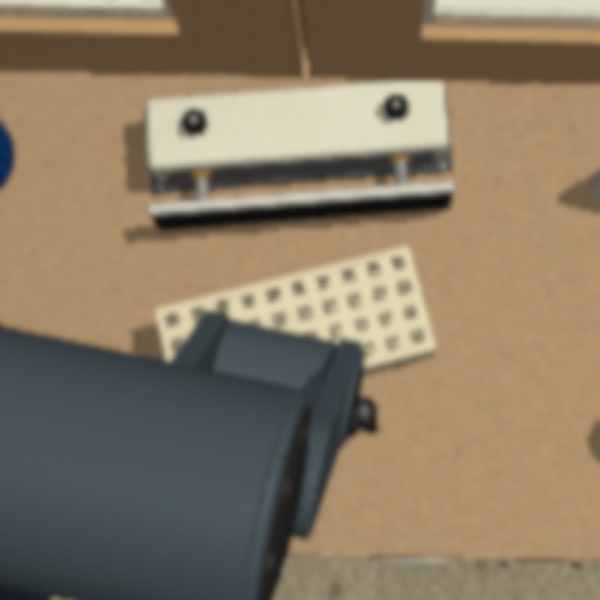

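Arm hides the fingers, but the rack (x 155–437 in the crop) and rail (150–452) are unmoved. I'll lower the tool, then begin the push.

>>> servo_tool --commands '[0,0,0.04,0,0,0,1,0,0,0.04,0,0,0,1,0,0,0.014,0,0,0,1,0,0,0,0,0,0,1,0,0,0,0,0,0,1]'

```text
t: 3.57
tcp_pos: [0.4388, 0.0292, 0.0302]
tool_rot: [-0.049, 0.999, -0.0, 0.001]
force: [0.1, -0.6, 0.6]
finger_gap: 0.997
gripper_force: 0.0
```

>>> servo_tool --commands '[-0.01,0,0,0,0,0,1,-0.01,0,0,0,0,0,1,-0.01,0,0,0,0,0,1,-0.01,0,0,0,0,0,1,-0.01,0,0,0,0,0,1,-0.01,0,0,0,0,0,1,-0.01,0,0,0,0,0,1,-0.01,0,0,0,0,0,1]'

```text
t: 4.23
tcp_pos: [0.4771, 0.0334, 0.0292]
tool_rot: [-0.049, 0.999, 0.0, -0.001]
force: [-1.9, 0.7, 1.5]
finger_gap: 0.996
gripper_force: 1.1
```

>>> servo_tool --commands '[-0.006,0,0.007,0,0,0,1,-0.006,0,0.007,0,0,0,1,-0.008,0,0,0,0,0,1,-0.008,0,0,0,0,0,1,-0.008,0,0,0,0,0,1,-0.008,0,0,0,0,0,1,-0.008,0,0,0,0,0,1,-0.008,0,0,0,0,0,1,-0.004,0,0,0,0,0,1,-0.002,0,0,0,0,0,1,0,0,0,0,0,0,1]'

```text
t: 5.15
tcp_pos: [0.5114, 0.0362, 0.0224]
tool_rot: [-0.049, 0.999, -0.0, 0.0]
force: [-0.5, 0.3, 0.4]
finger_gap: 1.005
gripper_force: 0.2
```

```bash
python3 -c "
from h import *;st()
p=manip.snapshot('top');cv2.imwrite('pics/b.png',cv2.resize(p['img'][130:270,180:320,::-1],None,fx=4,fy=4,interpolation=2))"
```

```text
t 5.15 tcp [0.5114 0.0362 0.0224] toolx [-0.995 -0.098 -0.001] tooly [-0.098  0.995 -0.   ] z [ 0.001 -0.    -1.   ] F [-0.49  0.26  0.42] q [-0.15  0.73  1.86 -0.    0.55 -1.82]
```

View pics/b.png

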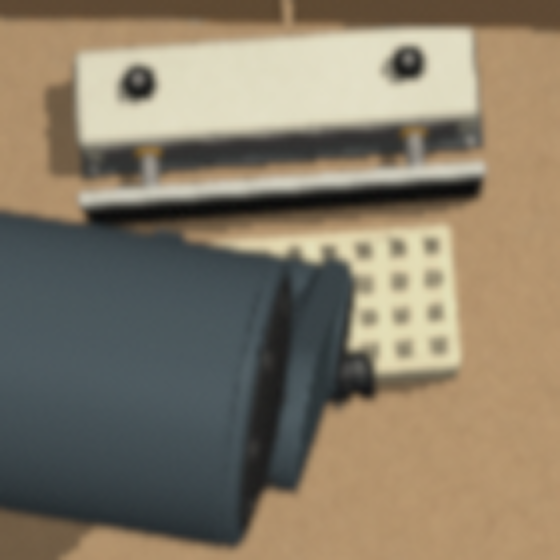

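The rack is now parallel to the rail, with its right end visible at (451,228)–(460,370) and a visible gap to the rail edge around row 200. I'll continue towards contact.

>>> servo_tool --commands '[-0.004,0,0,0,0,0,1,-0.005,0,0,0,0,0,1,-0.005,0,0,0,0,0,1,-0.005,0,0,0,0,0,1,-0.005,0,0,0,0,0,1,-0.004,0,0,0,0,0,1,-0.002,0,0,0,0,0,1,-0.001,0,0,0,0,0,1,-0.001,0,0,0,0,0,1]'

```text
t: 5.95
tcp_pos: [0.5266, 0.0378, 0.0223]
tool_rot: [-0.049, 0.999, -0.0, -0.0]
force: [-3.2, -0.2, 2.2]
finger_gap: 0.996
gripper_force: 1.5
```

>>> servo_tool --commands '[-0.001,0,0,0,0,0,1,-0.001,0,0,0,0,0,1,-0.001,0,0,0,0,0,1,-0.001,0,0,0,0,0,1,-0.001,0,0,0,0,0,1,-0.001,0,0,0,0,0,1]'

```text
t: 6.45
tcp_pos: [0.5298, 0.0381, 0.0223]
tool_rot: [-0.049, 0.999, -0.0, 0.0]
force: [-2.3, -0.6, 1.5]
finger_gap: 1.002
gripper_force: 1.4
```

>>> servo_tool --commands '[-0.001,0,0,0,0,0,1,-0.001,0,0,0,0,0,1,-0.001,0,0,0,0,0,1,-0.001,0,0,0,0,0,1,-0.001,0,0,0,0,0,1,-0.001,0,0,0,0,0,1]'

```text
t: 6.95
tcp_pos: [0.5328, 0.0384, 0.0223]
tool_rot: [-0.049, 0.999, -0.0, 0.0]
force: [-2.3, 0.1, 1.5]
finger_gap: 0.997
gripper_force: 1.4
```

>>> servo_tool --commands '[-0.001,0,0,0,0,0,1,-0.001,0,0,0,0,0,1,-0.001,0,0,0,0,0,1,-0.001,0,0,0,0,0,1,-0.001,0,0,0,0,0,1,-0.001,0,0,0,0,0,1]'

```text
t: 7.45
tcp_pos: [0.5358, 0.0387, 0.0223]
tool_rot: [-0.049, 0.999, -0.0, -0.0]
force: [-3.3, -0.1, 1.9]
finger_gap: 1.002
gripper_force: 1.4
```

>>> servo_tool --commands '[-0.001,0,0,0,0,0,1,-0.001,0,0,0,0,0,1,-0.001,0,0,0,0,0,1,-0.001,0,0,0,0,0,1]'

```text
t: 7.78
tcp_pos: [0.5378, 0.0389, 0.0223]
tool_rot: [-0.049, 0.999, -0.0, -0.0]
force: [-3.5, 0.0, 2.4]
finger_gap: 0.996
gripper_force: 1.4
```

>>> servo_tool --commands '[-0.001,0,0,0,0,0,1,-0.001,0,0,0,0,0,1,-0.001,0,0,0,0,0,1,-0.001,0,0,0,0,0,1]'

```text
t: 8.12
tcp_pos: [0.5398, 0.0391, 0.0223]
tool_rot: [-0.049, 0.999, -0.0, 0.0]
force: [-3.2, 0.1, 1.9]
finger_gap: 0.999
gripper_force: 1.4
```

```bash
python3 -c "
from h import *;st()
p=manip.snapshot('top');cv2.imwrite('pics/c.png',cv2.resize(p['img'][140:260,190:310,::-1],None,fx=5,fy=5,interpolation=2))"
```

```text
t 8.12 tcp [0.5398 0.0391 0.0223] toolx [-0.995 -0.098 -0.   ] tooly [-0.098  0.995 -0.   ] z [ 0. -0. -1.] F [-3.24  0.12  1.88] q [-0.13  0.75  1.79 -0.    0.61 -1.8 ]
```

View pics/c.png

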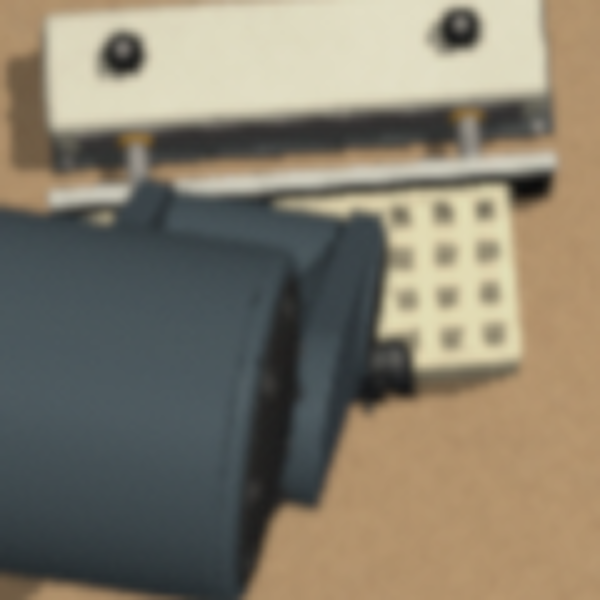

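The rack's back edge (508,185) is nearly at the rubber (boundary near row 178). I'll feel forward slowly.

>>> servo_tool --commands '[-0.0008,0,0,0,0,0,1,-0.0008,0,0,0,0,0,1,-0.0008,0,0,0,0,0,1,-0.0008,0,0,0,0,0,1]'

```text
t: 8.5
tcp_pos: [0.5407, 0.0392, 0.0223]
tool_rot: [-0.049, 0.999, 0.0, -0.001]
force: [-4.2, -1.2, 3.1]
finger_gap: 0.996
gripper_force: 2.3
```

>>> servo_tool --commands '[-0.0008,0,0,0,0,0,1,-0.0008,0,0,0,0,0,1,-0.0008,0,0,0,0,0,1,-0.0008,0,0,0,0,0,1]'

```text
t: 8.83
tcp_pos: [0.5413, 0.0393, 0.0222]
tool_rot: [-0.049, 0.999, 0.0, -0.002]
force: [-7.4, -2.0, 5.3]
finger_gap: 1.001
gripper_force: 3.4
```

>>> servo_tool --commands '[0.001,0,0,0,0,0,1,0.001,0,0,0,0,0,1,0.002,0,0,0,0,0,1,0.004,0,0,0,0,0,1,0.02,0,0,0,0,0,0,0.03,0,0,0,0,0,-1,0.03,0,0,0,0,0,-1,0.02,0,0,0,0,0,-1,0,0,0,0,0,0,-1,0,0,0,0,0,0,-1,0,0,0,0,0,0,-1]'

```text
t: 9.75
tcp_pos: [0.4915, 0.0339, 0.0225]
tool_rot: [-0.049, 0.999, -0.0, 0.002]
force: [1.1, -0.4, 0.9]
finger_gap: 0.004
gripper_force: 0.0
```

```bash
python3 -c "
from h import *;s=st()
p=manip.snapshot('top')
n=np.array([.9953,.097]);t=np.array([-.097,.9953])
for c in((508,185),(520,366)):
    w=ray(p,(c[0]/5+190-.4,c[1]/5+140-.4),.056)[:2];print(w,'n',w@n,'t',w@t)
print('tcp',s['tcp_pos'][:2]@n,s['tcp_pos'][:2]@t)
cv2.imwrite('pics/d.png',cv2.resize(p['img'][140:260,190:310,::-1],None,fx=5,fy=5,interpolation=2))"
```

```text
t 9.75 tcp [0.4915 0.0339 0.0225] toolx [-0.995 -0.097 -0.004] tooly [-0.097  0.995 -0.001] z [ 0.004 -0.001 -1.   ] F [ 1.09 -0.38  0.89] q [-0.16  0.72  1.91  0.    0.51 -1.83]
[ 0.67067623 -0.08691427] n 0.6590933714761645 t -0.15156136340663998
[ 0.56184928 -0.09531753] n 0.5499627834889246 t -0.14936891696101026
tcp 0.4925198008198282 -0.013982743182323065
```

View pics/d.png

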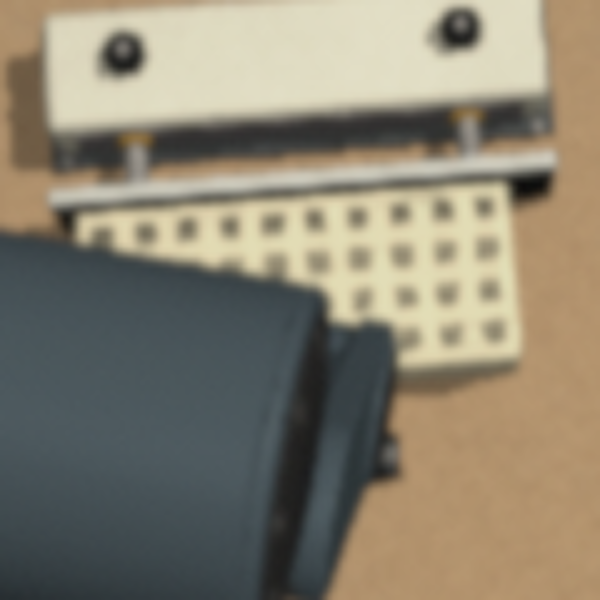

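The rack sits parallel to the rail with its back edge running from (78,210) to (508,182). Next is the left press with the fingers shut.

>>> servo_tool --commands '[0,0.05,-0.005,0,0,0,-1,0,0.06,-0.005,0,0,0,-1,0,0.06,-0.005,0,0,0,-1,-0.02,0,0,0,0,0,-1,-0.02,0,0,0,0,0,-1,-0.02,0,0,0,0,0,-1,-0.01,0,0,0,0,0,-1,-0.005,0,0,0,0,0,-1,-0.002,0,0,0,0,0,-1,0,0,0,0,0,0,-1]'

```text
t: 10.63
tcp_pos: [0.5191, 0.1223, 0.0297]
tool_rot: [-0.049, 0.999, 0.0, -0.0]
force: [0.5, -0.2, -0.5]
finger_gap: -0.001
gripper_force: 0.0
```

>>> servo_tool --commands '[-0.001,0,0,0,0,0,-1,-0.001,0,0,0,0,0,-1,-0.001,0,0,0,0,0,-1,-0.001,0,0,0,0,0,-1]'

```text
t: 10.97
tcp_pos: [0.5209, 0.1226, 0.0298]
tool_rot: [-0.049, 0.999, -0.0, -0.0]
force: [-1.0, -0.5, 0.8]
finger_gap: -0.001
gripper_force: 0.0
```

>>> servo_tool --commands '[-0.0012,0,0,0,0,0,-1,-0.0012,0,0,0,0,0,-1,-0.0012,0,0,0,0,0,-1,-0.0012,0,0,0,0,0,-1,-0.0012,0,0,0,0,0,-1,-0.0012,0,0,0,0,0,-1]'

```text
t: 11.47
tcp_pos: [0.5248, 0.1231, 0.0298]
tool_rot: [-0.049, 0.999, 0.0, -0.0]
force: [0.2, 0.4, -0.2]
finger_gap: 0.003
gripper_force: 0.0
```

>>> servo_tool --commands '[-0.001,0,0,0,0,0,-1,-0.001,0,0,0,0,0,-1,-0.001,0,0,0,0,0,-1,-0.001,0,0,0,0,0,-1,-0.001,0,0,0,0,0,-1,-0.001,0,0,0,0,0,-1]'

```text
t: 11.97
tcp_pos: [0.5278, 0.1233, 0.0298]
tool_rot: [-0.049, 0.999, -0.0, 0.0]
force: [-0.0, -0.9, 0.2]
finger_gap: -0.001
gripper_force: 0.0
```

>>> servo_tool --commands '[-0.001,0,0,0,0,0,-1,-0.001,0,0,0,0,0,-1,-0.001,0,0,0,0,0,-1,-0.001,0,0,0,0,0,-1]'

```text
t: 12.3
tcp_pos: [0.5298, 0.1236, 0.0298]
tool_rot: [-0.049, 0.999, 0.0, -0.0]
force: [0.4, 0.2, -0.3]
finger_gap: 0.0
gripper_force: 0.0
```

>>> servo_tool --commands '[-0.001,0,0,0,0,0,-1,-0.001,0,0,0,0,0,-1,-0.001,0,0,0,0,0,-1,-0.001,0,0,0,0,0,-1]'

```text
t: 12.63
tcp_pos: [0.5318, 0.1237, 0.0298]
tool_rot: [-0.049, 0.999, -0.0, 0.0]
force: [-0.8, 0.2, -0.6]
finger_gap: -0.005
gripper_force: 0.0
```

>>> servo_tool --commands '[-0.001,0,0,0,0,0,-1,-0.001,0,0,0,0,0,-1,-0.001,0,0,0,0,0,-1,-0.001,0,0,0,0,0,-1]'

```text
t: 12.97
tcp_pos: [0.5324, 0.1238, 0.0297]
tool_rot: [-0.049, 0.999, -0.0, -0.001]
force: [-3.0, -1.9, 3.0]
finger_gap: 0.001
gripper_force: 1.6
```

>>> servo_tool --commands '[-0.001,0,0,0,0,0,-1,-0.001,0,0,0,0,0,-1,-0.001,0,0,0,0,0,-1,0,0,0,0,0,0,-1]'

```text
t: 13.3
tcp_pos: [0.5328, 0.124, 0.0296]
tool_rot: [-0.049, 0.999, 0.0, -0.003]
force: [-4.6, -0.6, 3.8]
finger_gap: 0.003
gripper_force: 2.9
```

>>> servo_tool --commands '[-0.001,0,0,0,0,0,-1,-0.001,0,0,0,0,0,-1,-0.001,0,0,0,0,0,-1,0,0,0,0,0,0,-1]'

```text
t: 13.63
tcp_pos: [0.5331, 0.1242, 0.0296]
tool_rot: [-0.049, 0.999, 0.0, -0.004]
force: [-7.5, -1.4, 4.9]
finger_gap: -0.002
gripper_force: 3.8
```

>>> servo_tool --commands '[-0.001,0,-0.0005,0,0,0,-1,-0.001,0,-0.0005,0,0,0,-1,-0.001,0,-0.0005,0,0,0,-1,0,0,0,0,0,0,-1]'

```text
t: 13.97
tcp_pos: [0.5337, 0.1245, 0.0297]
tool_rot: [-0.049, 0.999, 0.0, -0.005]
force: [-6.9, -1.1, 2.2]
finger_gap: -0.003
gripper_force: 3.8
```

>>> servo_tool --commands '[-0.001,0,-0.0005,0,0,0,-1,-0.001,0,-0.0005,0,0,0,-1,-0.001,0,-0.0005,0,0,0,-1,0,0,0,0,0,0,-1]'

```text
t: 14.3
tcp_pos: [0.5343, 0.1245, 0.0299]
tool_rot: [-0.049, 0.999, 0.0, -0.006]
force: [-8.0, -1.9, -0.8]
finger_gap: -0.0
gripper_force: 4.0
```

>>> servo_tool --commands '[-0.001,0,-0.0001,0,0,0,-1,-0.001,0,-0.0001,0,0,0,-1,-0.001,0,-0.0001,0,0,0,-1,-0.001,0,-0.0001,0,0,0,-1]'

```text
t: 14.63
tcp_pos: [0.5346, 0.1246, 0.0299]
tool_rot: [-0.049, 0.999, 0.0, -0.008]
force: [-10.9, -1.2, 0.2]
finger_gap: 0.0
gripper_force: 5.3
```

>>> servo_tool --commands '[-0.001,0,-0.0001,0,0,0,-1,-0.001,0,-0.0001,0,0,0,-1,-0.001,0,-0.0001,0,0,0,-1,0,0,0,0,0,0,-1]'

```text
t: 14.97
tcp_pos: [0.535, 0.1247, 0.0299]
tool_rot: [-0.049, 0.999, 0.0, -0.009]
force: [-11.4, -2.2, 1.4]
finger_gap: -0.004
gripper_force: 5.8
```

>>> servo_tool --commands '[-0.001,0,-0.0002,0,0,0,-1,-0.001,0,-0.0002,0,0,0,-1,-0.001,0,-0.0002,0,0,0,-1,-0.001,0,-0.0002,0,0,0,-1,0,0,0,0,0,0,-1,0,0,0,0,0,0,-1]'

```text
t: 15.47
tcp_pos: [0.5356, 0.1249, 0.03]
tool_rot: [-0.049, 0.999, 0.0, -0.01]
force: [-12.4, -1.4, 1.2]
finger_gap: 0.002
gripper_force: 6.6
```

>>> servo_tool --commands '[0,0,0,0,0,0,-1,0,0,0,0,0,0,-1,0,0,0,0,0,0,-1,0,0,0,0,0,0,-1]'

```text
t: 15.8
tcp_pos: [0.5356, 0.1249, 0.03]
tool_rot: [-0.049, 0.999, 0.0, -0.01]
force: [-13.4, -2.0, 0.5]
finger_gap: 0.004
gripper_force: 6.6
```

>>> servo_tool --commands '[-0.001,0,-0.0001,0,0,0,-1,-0.001,0,-0.0001,0,0,0,-1,-0.001,0,-0.0001,0,0,0,-1,0,0,0,0,0,0,-1,0,0,0,0,0,0,-1,0,0,0,0,0,0,-1,0,0,0,0,0,0,-1,0,0,0,0,0,0,-1,0,0,0,0,0,0,-1,0,0,0,0,0,0,-1,0,0,0,0,0,0,-1,0,0,0,0,0,0,-1]'

```text
t: 16.8
tcp_pos: [0.5359, 0.125, 0.03]
tool_rot: [-0.049, 0.999, 0.0, -0.011]
force: [-14.4, -1.4, 2.3]
finger_gap: -0.001
gripper_force: 7.4
```

>>> servo_tool --commands '[0,0,0,0,0,0,-1,0,0,0,0,0,0,-1,0,0,0,0,0,0,-1,0,0,0,0,0,0,-1,0,0,0,0,0,0,-1,0,0,0,0,0,0,-1,0,0,0,0,0,0,-1,0,0,0,0,0,0,-1,0,0,0,0,0,0,-1,0,0,0,0,0,0,-1]'

```text
t: 17.63
tcp_pos: [0.5359, 0.125, 0.03]
tool_rot: [-0.049, 0.999, 0.0, -0.011]
force: [-14.4, -1.7, 1.8]
finger_gap: -0.004
gripper_force: 7.4
```

Left press held steadily for about 2 s (≈14.5 N at the wrist, ≈12 N at the rail). I'll release slowly.

>>> servo_tool --commands '[0.002,0,0,0,0,0,-1,0.002,0,0,0,0,0,-1,0.002,0,0,0,0,0,-1,0.002,0,0,0,0,0,-1,0.002,0,0,0,0,0,-1,0.002,0,0,0,0,0,-1,0.002,0,0,0,0,0,-1,0.002,0,0,0,0,0,-1,0.002,0,0,0,0,0,-1,0.002,0,0,0,0,0,-1,0.002,0,0,0,0,0,-1,0.002,0,0,0,0,0,-1]'

```text
t: 18.63
tcp_pos: [0.5336, 0.1239, 0.0317]
tool_rot: [-0.049, 0.999, -0.0, -0.001]
force: [-4.3, -1.5, -1.7]
finger_gap: 0.0
gripper_force: 1.8
```

>>> servo_tool --commands '[0.004,0,0,0,0,0,-1,0.01,0,0,0,0,0,-1,0.02,0,0,0,0,0,-1,0.03,0,0,0,0,0,-1,0.02,0,0,0,0,0,-1,0,0,0,0,0,0,-1,0,0,0,0,0,0,-1]'

```text
t: 19.22
tcp_pos: [0.4948, 0.12, 0.0329]
tool_rot: [-0.049, 0.999, 0.0, 0.002]
force: [0.5, -0.8, -0.1]
finger_gap: 0.0
gripper_force: 0.0
```

```bash
python3 -c "
from h import *;s=st()
p=manip.snapshot('top')
n=np.array([.9953,.097]);t=np.array([-.097,.9953])
print('tcp',s['tcp_pos'][:2]@n,s['tcp_pos'][:2]@t)
cv2.imwrite('pics/e.png',cv2.resize(p['img'][140:260,190:310,::-1],None,fx=5,fy=5,interpolation=2))"
```

```text
t 19.22 tcp [0.4948 0.12   0.0329] toolx [-0.995 -0.098 -0.004] tooly [-0.098  0.995 -0.   ] z [ 0.004  0.    -1.   ] F [ 0.49 -0.78 -0.08] q [ 0.02  0.71  1.87  0.    0.56 -1.65]
tcp 0.504079434457617 0.07147424818813067
```

View pics/e.png

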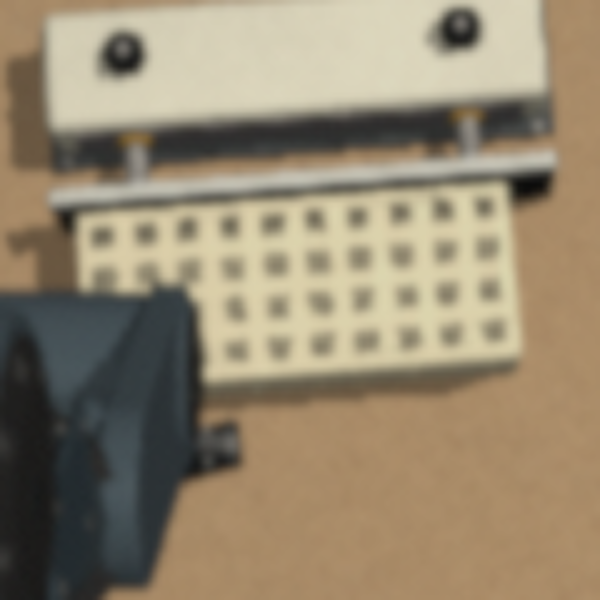

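The rack still lies parallel against the rail, back edge (78,210)–(508,180). Moving to the right press point.

>>> servo_tool --commands '[0,-0.06,0,0,0,0,-1,0,-0.08,0.003,0,0,0,-1,0,-0.08,0.003,0,0,0,-1,0,-0.08,0,0,0,0,-1,0,-0.06,0,0,0,0,-1,0,-0.02,0,0,0,0,-1,-0.02,0,0,0,0,0,-1,-0.02,0,0,0,0,0,-1,-0.01,0,0,0,0,0,-1,-0.005,0,0,0,0,0,-1,0,0,0,0,0,0,-1,0,0,0,0,0,0,-1]'

```text
t: 20.27
tcp_pos: [0.5386, -0.065, 0.0291]
tool_rot: [-0.05, 0.999, 0.0, -0.0]
force: [-0.5, 0.8, -0.1]
finger_gap: -0.002
gripper_force: 0.0
```

>>> servo_tool --commands '[-0.001,0,0,0,0,0,-1,-0.001,0,0,0,0,0,-1,-0.001,0,0,0,0,0,-1,-0.001,0,0,0,0,0,-1,-0.001,0,0,0,0,0,-1,-0.001,0,0,0,0,0,-1]'

```text
t: 20.77
tcp_pos: [0.5418, -0.0663, 0.0292]
tool_rot: [-0.049, 0.999, 0.0, -0.0]
force: [-0.4, -0.0, 0.0]
finger_gap: 0.005
gripper_force: 0.0
```

>>> servo_tool --commands '[-0.001,0,0,0,0,0,-1,-0.001,0,0,0,0,0,-1,-0.001,0,0,0,0,0,-1,-0.001,0,0,0,0,0,-1,-0.001,0,0,0,0,0,-1,-0.001,0,0,0,0,0,-1]'

```text
t: 21.27
tcp_pos: [0.5448, -0.0659, 0.0292]
tool_rot: [-0.049, 0.999, 0.0, -0.0]
force: [-0.3, -0.7, 0.9]
finger_gap: 0.004
gripper_force: 0.0
```

>>> servo_tool --commands '[-0.001,0,0,0,0,0,-1,-0.001,0,0,0,0,0,-1,-0.001,0,0,0,0,0,-1,-0.001,0,0,0,0,0,-1,-0.001,0,0,0,0,0,-1,-0.001,0,0,0,0,0,-1,-0.001,0,0,0,0,0,-1,-0.001,0,0,0,0,0,-1]'

```text
t: 21.93
tcp_pos: [0.5488, -0.0655, 0.0292]
tool_rot: [-0.049, 0.999, -0.0, -0.0]
force: [-0.1, -0.4, -0.2]
finger_gap: -0.002
gripper_force: 0.0
```

>>> servo_tool --commands '[-0.001,0,0,0,0,0,-1,-0.001,0,0,0,0,0,-1,-0.001,0,0,0,0,0,-1,-0.001,0,0,0,0,0,-1]'

```text
t: 22.27
tcp_pos: [0.5508, -0.0653, 0.0292]
tool_rot: [-0.049, 0.999, -0.0, -0.0]
force: [0.1, -0.1, 0.4]
finger_gap: -0.003
gripper_force: 0.0
```

>>> servo_tool --commands '[-0.001,0,-0.0003,0,0,0,-1,-0.001,0,-0.0003,0,0,0,-1,-0.001,0,-0.0003,0,0,0,-1,-0.001,0,-0.0003,0,0,0,-1]'

```text
t: 22.6
tcp_pos: [0.5518, -0.0651, 0.0296]
tool_rot: [-0.049, 0.999, 0.0, -0.001]
force: [-2.9, -1.6, -0.4]
finger_gap: 0.002
gripper_force: 1.3
```

>>> servo_tool --commands '[-0.001,0,-0.0003,0,0,0,-1,-0.001,0,-0.0003,0,0,0,-1,-0.001,0,-0.0002,0,0,0,-1,-0.001,0,-0.0002,0,0,0,-1,-0.001,0,-0.0002,0,0,0,-1,-0.001,0,-0.0002,0,0,0,-1]'

```text
t: 23.1
tcp_pos: [0.5533, -0.0647, 0.0299]
tool_rot: [-0.049, 0.999, 0.0, -0.003]
force: [-6.4, -3.9, -0.1]
finger_gap: 0.003
gripper_force: 3.4
```

>>> servo_tool --commands '[-0.001,0,-0.0002,0,0,0,-1,-0.001,0,-0.0002,0,0,0,-1,-0.001,0,-0.0002,0,0,0,-1,-0.001,0,-0.0002,0,0,0,-1,-0.001,0,-0.0002,0,0,0,-1,-0.001,0,-0.0002,0,0,0,-1]'

```text
t: 23.6
tcp_pos: [0.5543, -0.0646, 0.0301]
tool_rot: [-0.049, 0.999, 0.001, -0.005]
force: [-9.0, -6.1, -1.1]
finger_gap: -0.002
gripper_force: 5.0
```

>>> servo_tool --commands '[-0.001,-0.001,0,0,0,0,-1,-0.001,-0.001,0,0,0,0,-1,-0.001,-0.001,0,0,0,0,-1,-0.001,-0.001,0,0,0,0,-1]'

```text
t: 23.93
tcp_pos: [0.5545, -0.0648, 0.0297]
tool_rot: [-0.049, 0.999, 0.002, -0.007]
force: [-11.6, -1.2, 0.6]
finger_gap: 0.002
gripper_force: 5.5
```

>>> servo_tool --commands '[-0.001,-0.0003,0,0,0,0,-1,-0.001,-0.0003,0,0,0,0,-1,-0.001,-0.0003,0,0,0,0,-1,0,0,0,0,0,0,-1]'

```text
t: 24.27
tcp_pos: [0.5548, -0.0648, 0.0296]
tool_rot: [-0.049, 0.999, 0.002, -0.008]
force: [-12.1, -1.2, 1.6]
finger_gap: 0.004
gripper_force: 6.4
```

>>> servo_tool --commands '[-0.001,0,-0.0002,0,0,0,-1,-0.001,0,-0.0002,0,0,0,-1,-0.001,0,-0.0002,0,0,0,-1,-0.001,0,-0.0002,0,0,0,-1,0,0,0,0,0,0,-1,0,0,0,0,0,0,-1]'

```text
t: 24.77
tcp_pos: [0.5556, -0.0646, 0.0297]
tool_rot: [-0.05, 0.999, 0.003, -0.009]
force: [-14.5, -3.6, 1.0]
finger_gap: 0.002
gripper_force: 7.3
```

>>> servo_tool --commands '[0,0,0,0,0,0,-1,0,0,0,0,0,0,-1,0,0,0,0,0,0,-1]'

```text
t: 25.02
tcp_pos: [0.5556, -0.0646, 0.0297]
tool_rot: [-0.05, 0.999, 0.003, -0.009]
force: [-14.6, -2.5, 1.5]
finger_gap: 0.001
gripper_force: 7.3
```

Wrist force is about 14.7 N, so I'll hold for 1.8 s and then release slowly.

>>> servo_tool --commands '[0,0,0,0,0,0,-1,0,0,0,0,0,0,-1,0,0,0,0,0,0,-1,0,0,0,0,0,0,-1,0,0,0,0,0,0,-1,0,0,0,0,0,0,-1,0,0,0,0,0,0,-1,0,0,0,0,0,0,-1,0,0,0,0,0,0,-1,0,0,0,0,0,0,-1,0,0,0,0,0,0,-1,0,0,0,0,0,0,-1]'

```text
t: 26.02
tcp_pos: [0.5556, -0.0646, 0.0297]
tool_rot: [-0.05, 0.999, 0.003, -0.009]
force: [-14.1, -2.2, 1.3]
finger_gap: 0.002
gripper_force: 7.3
```

>>> servo_tool --commands '[0,0,0,0,0,0,-1,0,0,0,0,0,0,-1,0,0,0,0,0,0,-1,0,0,0,0,0,0,-1,0,0,0,0,0,0,-1,0,0,0,0,0,0,-1,0,0,0,0,0,0,-1,0,0,0,0,0,0,-1,0,0,0,0,0,0,-1]'

```text
t: 26.77
tcp_pos: [0.5556, -0.0646, 0.0297]
tool_rot: [-0.05, 0.999, 0.003, -0.009]
force: [-14.2, -3.8, 0.8]
finger_gap: 0.002
gripper_force: 7.3
```

>>> servo_tool --commands '[0.002,0,0,0,0,0,-1,0.002,0,0,0,0,0,-1,0.002,0,0,0,0,0,-1,0.002,0,0,0,0,0,-1,0.002,0,0,0,0,0,-1,0.002,0,0,0,0,0,-1,0.002,0,0,0,0,0,-1,0.002,0,0,0,0,0,-1,0.002,0,0,0,0,0,-1,0.002,0,0,0,0,0,-1,0.002,0,0,0,0,0,-1,0.002,0,0,0,0,0,-1]'

```text
t: 27.77
tcp_pos: [0.5527, -0.0676, 0.0315]
tool_rot: [-0.049, 0.999, -0.0, 0.0]
force: [-2.7, 1.2, -1.7]
finger_gap: -0.002
gripper_force: 1.3
```

>>> servo_tool --commands '[0.003,0,0,0,0,0,-1,0.003,0,0,0,0,0,-1,0.006,0,0,0,0,0,-1,0.01,0,0,0,0,0,-1,0.03,0,0,0,0,0,-1,0.04,0,0,0,0,0,-1,0.06,0,0,0,0,0,-1,0.06,0,0,0,0,0,-1,0.02,0,-0.06,0,0,0,-1,0,-0.04,-0.06,0,0,0,-1,0,-0.06,-0.06,0,0,0,-1,0,-0.06,-0.06,0,0,0,-1]'

```text
t: 28.77
tcp_pos: [0.4443, -0.1581, 0.1521]
tool_rot: [-0.049, 0.999, -0.0, 0.0]
force: [1.6, -0.4, -0.0]
finger_gap: -0.003
gripper_force: 0.0
```

```bash
python3 -c "
from h import *;s=st()
p=manip.snapshot('top')
cv2.imwrite('pics/f.png',cv2.resize(p['img'][140:260,190:310,::-1],None,fx=5,fy=5,interpolation=2))"
```

```text
t 28.77 tcp [ 0.4443 -0.1581  0.1521] toolx [-0.995 -0.099 -0.001] tooly [-0.099  0.995 -0.   ] z [ 0.001 -0.    -1.   ] F [ 1.62 -0.36 -0.04] q [-0.58  0.45  1.89  0.    0.8  -2.25]
```

View pics/f.png

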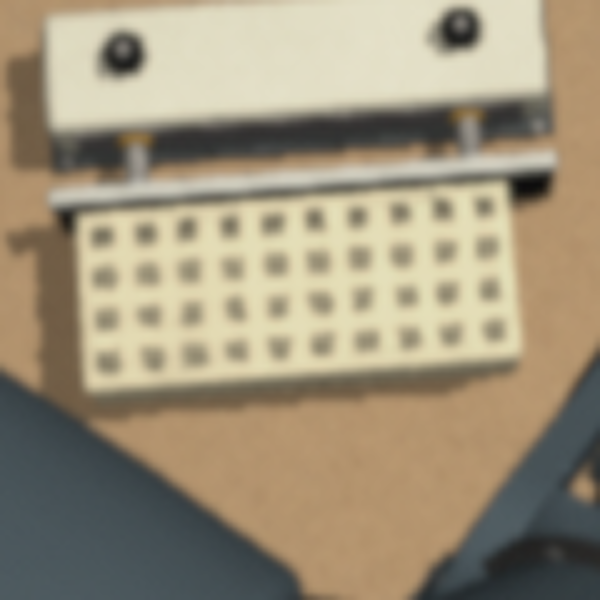

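The rack is flush and parallel: its back edge (78,210)–(508,180) follows the rubber, and the arm is clear. I'll let it settle and then hand in.

>>> servo_tool --commands '[0,0,0,0,0,0,-1,0,0,0,0,0,0,-1,0,0,0,0,0,0,-1,0,0,0,0,0,0,-1,0,0,0,0,0,0,-1,0,0,0,0,0,0,-1]'

```text
t: 29.32
tcp_pos: [0.4442, -0.1564, 0.1495]
tool_rot: [-0.05, 0.999, 0.001, -0.001]
force: [0.6, 0.2, 0.1]
finger_gap: 0.001
gripper_force: 0.0
```

```bash
python3 -c "
from h import *;st();print(manip.sign_off())"
```

```text
t 29.32 tcp [ 0.4442 -0.1564  0.1495] toolx [-0.995 -0.099  0.002] tooly [-0.099  0.995  0.002] z [-0.002  0.001 -1.   ] F [0.59 0.2  0.07] q [-0.58  0.46  1.89 -0.    0.8  -2.25]
the job is handed in; nothing more can be done
None
```

The job is handed in at 29.3 s: the rack was pushed parallel to the rail, pressed at the left and then the right (about 14.5 N at the wrist, an estimated 12 N at the rail), and left square against it in the last picture with the arm clear.

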